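# Put the steam cleaner back on heat after blow-down

## Task

The jeweller's steam cleaner has just been blown down. First shut its blow-down valve: swing the lever clockwise, as far as it goes, until it lies square across the pipe. Then bring the heat back: push the heat knob in to free it from Off (do not force it), turn it clockwise to the three-dot mark, leave it clicked in there and let go, without disturbing the things lying round the machine.

Things in the scene. Friction and masses are not known exactly. Their poses are not given: they have to be found in the camera images.
- steamer: Steam cleaner, fixed: bare metal cabinet 280 deep (x), 240 wide (y). Origin under its centre on the bench; x from its front to its back, y to the left, z up. Its front is a panel sloping up at 25 degrees from 100 mm high (front face, x = -140) to 163 mm (x = -4); the flat top behind is 163 high, its brass cap and safety valve 212. A steam nozzle sticks out of the left wall
- dial: Square white dial plate of the heat knob, 104 mm, flat on the panel. Origin at its centre on its face; z square out of the panel (25 degrees off vertical, towards the robot), x up the slope, y left. Black marks 41 mm out: Off, a bar, at the left (+y); then clockwise every 45 degrees one dot, two dots (top, +x), three dots, four dots (right). A gauge 48 across, 13 high, lies 100 mm left of it
- selector (a joint): Angle of the heat knob (rad), clockwise seen from outside: 0 at Off, 0.785 one dot, 1.571 two, 2.356 three, 3.142 four; end stops -0.05 and 3.19. A click holds it at each mark (about 0.14 N m to leave it); past half way it snaps on to the next. At Off a gate stops it at about 0.06 until it is pushed in 5 mm; keep it in to past 0.45; beyond that it turns without pushing
- knob_press (a joint): How far the heat knob is pushed in towards the panel (m), along the dial's z: 0 out, 0.006 fully in. Its spring takes 5 N to start and 9 N fully in; let go, it comes out again
- knob_axis (a point): On the heat knob's axis (the dial's z through the dial's origin), at the top of its grip bar, 35 mm above the dial face when out. The black knob is a round skirt 59 mm across, 8 to 13 mm above the face, carrying a straight grip bar 52 long, 12 wide, 13 to 35 mm above the face; fingertips can press on the skirt on both sides of the bar. Frame turns with the knob: x to the pointer, z outward
- knob_pointer (a point): Pointed end of the grip bar, with a white line; it shows the setting: 32 mm from the knob's axis, 35 mm above the dial face
- valve (a joint): Angle of the blow-down valve's lever (rad): 0 open, the lever in line with the pipe and pointing away from the cabinet; grows clockwise seen from above to 1.571, shut on a hard stop, the lever square across the pipe and pointing to the steamer's front (-x). Starts open or partly open, turns stiffly (0.4 N m), stays where it is left
- valve_hinge (a point): On the vertical axis of the valve lever, at the lever's underside, 92 mm above the bench, 80 mm out from the steamer's right wall (y = -120). The frame turns with the lever, which points along its -y. Below, the brass and copper pipe runs square out of the wall 58 mm above the bench to an elbow 48 mm beyond this axis, where it drops into the bench; its top is 78 mm high at most
- valve_tip (a point): End of the valve lever: 95 mm from its axis, 104 mm above the bench. The last 58 mm of the lever are a straight black rubber grip 19 wide, 10 thick (99 to 109 mm above the bench). Farther than 60 mm from the axis the space under it is free down to the bench
- flux_jar: Bystander: round white plastic jar 52 mm across, 66 mm high, standing in front of the steamer; origin under its centre
- bench_block: Bystander: square steel block 70 x 70 x 22 mm lying in front of the steamer; origin under its centre
- dish: Bystander: white ceramic dish 72 mm across, 22 mm high, on the right of the steamer beyond the valve; origin under its centre
- ring_clamp: Bystander: wooden ring clamp 130 mm long, 32 mm wide, 24 mm high, lying on the left of the steamer; origin under the middle of its body

How it is judged (in metres and radians):
On the way, in this order (a step that is already met when the one before it is completed fails the run):
1. the blow-down valve is shut, with the heat knob still at Off (value of joint valve above 1.48 rad and value of joint selector below 0.3 rad), for 0.2 s.
2. the heat knob points to the three-dot mark (value of joint selector between 2.236 and 2.476 rad), for 0.2 s.
At the end, for the whole second after the job is handed in: the valve lever is across the pipe within 0.09 rad of its shut stop; the heat knob stands at the three-dot mark within 0.12 rad and has sprung out again (all of step 2 and value of joint valve above 1.48 rad and value of joint knob_press below 0.001 m); the robot touches nothing.
It fails at once if the heat knob is wrenched, with over 300 N between the fingers and the knob (contact force between the fingers and dial above 300 N).
It fails at once if the flux jar is shifted more than 25 mm or tipped (distance of flux_jar from where it was at the start of the episode above 0.025 m or angle between flux_jar's own z axis and vertical above 0.3 rad).
It fails at once if the steel block is shifted more than 25 mm (distance of bench_block from where it was at the start of the episode above 0.025 m).
It fails at once if the dish is shifted more than 25 mm or tipped (distance of dish from where it was at the start of the episode above 0.025 m or angle between dish's own z axis and vertical above 0.3 rad).
It fails at once if the ring clamp is shifted more than 25 mm (distance of ring_clamp from where it was at the start of the episode above 0.025 m).
It also fails if it takes over 72 s, if anything falls off the work surface, if the arm or the gripper's body presses on something with over 40 N, if the wrist force passes 120 N, or if a joint passes its speed limit or range.

## Robot

A 6-joint arm with a two-finger parallel gripper is mounted at the origin on the work surface. World frame = base frame: x ahead of the robot, y to its left, z up, the work surface at z = 0. Lengths are in mm, angles in rad, forces in N, time in s.
With the tool pointing down it reaches from about 325 to 850 mm from the base axis. Payload 4.4 kg.
Tool frame: the origin (TCP) lies midway between the tips of the shut fingers; the grasp point (between the pads) lies 19 mm behind it; z points along the fingers, y is the line along which they close (so a half turn about z gives the same grasp; the last joint's range is limited). The gripper opens to 94 mm and grips with 3 to 60 N. Pads are 16 mm wide; open, the fingers measure 119 mm over their backs; the gripper's body (75 mm by 177 mm) begins 78 mm behind the grasp point.
Start: joints at [-1.437, 0.207, 1.542, -0, 1.393, -0.15], TCP at [161.543, -551.843, 205.447] pointing down, gripper open.
Joint ranges: [-2.73, 2.73], [-0.86, 2.22], [0.23, 2.46], [-1.11, 4.25], [0.08, 2.63], [-2.82, 2.82]. Speed limits (rad/s): [2.79, 2.79, 3.14, 3.14, 3.14, 3.14].

## Interface

Orientations are given as a unit quaternion [w, x, y, z].
In Python, from station import env gives the robot as it stands.
- The arm moves only by the shell command python3 -m pendant 'ROWS' [FORCE]. ROWS is JSON, a list that holds one entry, the list of rows, each a list of 5 numbers: the opening, from -1 (shut) to 1 (fully open), then the shift along the tool's x, y, z in mm, then the turn about the tool's z in degrees. In form: [[[gripper, tx, ty, tz, turn], ...]]. A call has 1 to 12 rows; each row is the pose to reach, as a shift and turn from the pose commanded when the call began, along the tool's axes at that moment; what a row does not reach only later rows make up. A row lasts 1/8 s, in which the tool goes at most 62.5 mm and 10.7 degrees, less where a joint would pass 70% of its speed; a pose out of reach is approached as far as the arm can. A call with a gripper value outside its range is refused whole. The fingers move at their own pace and stop on an object; FORCE is the grip in N (left out, the last holds). Time passes only in rows, so rows that repeat a pose let the fingers close. It gives the time, the measured TCP pose, the force, the opening and the grip force at its end, in the units of the state.
- env.state(): the state, without advancing time (a new reading comes with each control period).
- env.snapshot(name): name is "scene" or "top" or "wrist"; returns a dict with "color" (420x560x3 uint8, blue, green, red), "intrinsics" (3x3 intrinsics, pixels), "T" (4x4, takes a point from camera to world coordinates). Camera axes: x right, y up, looking along -z (the intrinsics and any distortion apply to the point x, -y, -z); pixel columns grow to the right and rows downward; lengths in mm; the calibration is good to about 2 mm. A picture is of the moment at which its call begins. There is no depth.
- env.sign_off(): hands the job in; it is judged then, once.
Trained networks look in a picture, given as the dict that the camera call returned (one of the last four; its "shot" number tells which), for a name from the list of things; names that differ only in an ending like _2 or _b are one class to them, and where a whole thing is asked for, a point or a joint stands for the part that bears it (a point fixed in the world has none). Each returns a list of dicts, best first, with "p" (0 to 1); they miss things now and then, are a little off and sometimes report something else, mostly with a low value. They report only what shows in the picture. A call takes as long as a camera call.
- env.spot_in(name, picture): "at" ([column, row] in pixels, amid what is visible of it).
- env.spot_point(name, picture): "at" ([column, row] in pixels: a listed point, or the origin of a listed thing).
The state is a dict: "t": time; "qpos": joint angles; "qd": joint speeds; "effort": joint torques, N m; "eef_pos": TCP position; "orientation": TCP orientation; "contact_force": force on the tool from outside, world axes, zero at the start; "moment": the same for the moment, N m; "grip_width": opening from 0.0 (shut) to 1.0 (fully open); "grip_force": force on a finger pad.
Only numpy, scipy, OpenCV 4.12 (cv2) and the standard library are available. Lean on these libraries where they do the work, as an engineer would, in place of code of your own. Each camera call takes 0.05 s, during which the arm holds its last target. There are 200 camera calls.

## Working session

There is one attempt and no reset: what is moved stays moved. The work goes in short steps, Python scripts to look and compute and a shell command to move; the robot and the scene stay as the last step left them, time stands still between calls to the robot, and variables do not carry over. Pictures are saved under pics/ and viewed, at most 10 in all, crops included, and the job is handed in when it is done.

```bash
ls; mkdir -p pics; cat > h.py <<'E'
import numpy as np, cv2
from scipy.spatial.transform import Rotation as R
from station import env
def ray(s,px):
    K=np.array(s["intrinsics"]);T=np.array(s["T"])
    d=np.linalg.inv(K)@[px[0],px[1],1]; d=np.array([d[0],-d[1],-d[2]])
    return T[:3,3],T[:3,:3]@d/np.linalg.norm(d)
def atz(s,px,z):
    o,d=ray(s,px); return o+d*(z-o[2])/d[2]
def proj(s,P):
    K=np.array(s["intrinsics"]);T=np.array(s["T"])
    c=T[:3,:3].T@(np.array(P)-T[:3,3]); u=K@[c[0],-c[1],-c[2]]; return u[:2]/u[2]
def tri(rs):
    A=np.zeros((3,3));b=np.zeros(3)
    for o,d in rs:
        M=np.eye(3)-np.outer(d,d);A+=M;b+=M@o
    return np.linalg.solve(A,b)
def tool():
    st=env.state();q=st["orientation"];return np.array(st["eef_pos"]),R.from_quat([q[1],q[2],q[3],q[0]]).as_matrix(),st
E
python3 - <<'E'
from h import *
np.set_printoptions(precision=1,suppress=True)
S={n:env.snapshot(n) for n in("scene","top")}
for n,s in S.items():
    cv2.imwrite(f"pics/{n}0.png",s["color"])
    print(n,s["T"][:3] if hasattr(s["T"],'shape') else s["T"])
Z=dict(valve_hinge=92,valve_tip=104,flux_jar=0,bench_block=0,dish=0,ring_clamp=0,steamer=0,dial=None,knob_axis=None,knob_pointer=None)
for k,z in Z.items():
    rs=[]
    for n,s in S.items():
        r=env.spot_point(k,s)
        if r:
            a=r[0];rs.append(ray(s,a["at"]));print(k,n,np.array(a["at"]),round(a["p"],2),atz(s,a["at"],z) if z is not None else "")
    if len(rs)==2: print("   tri",tri(rs))
p,M,st=tool();print(p,M,st["grip_width"])
E
```

```text
pics
scene [[   0.2   -0.7    0.7 1406.5]
 [   1.     0.2   -0.2  -40.7]
 [  -0.     0.7    0.7  894.2]]
top [[  -0.     1.    -0.1  516.4]
 [  -1.     0.     0.   159. ]
 [   0.     0.1    1.  1176.3]]
valve_hinge scene [203.3 227. ] 0.58 [566.1 -40.8  92. ]
valve_hinge top [345.3 221.8] 0.8 [562.5 -42.6  92. ]
   tri [562.8 -42.   89.2]
valve_tip scene [170.3 215. ] 0.7 [ 511.5 -118.3  104. ]
valve_tip top [377.7 240.2] 0.85 [ 516.8 -119.7  104. ]
   tri [ 516.8 -118.2  108.8]
flux_jar scene [332.1 195.4] 0.58 [436.8 358.4   0. ]
flux_jar top [192.1 270.3] 0.63 [438.  349.5   0. ]
   tri [439.3 353.    2.7]
bench_block scene [267.3 204.6] 0.4 [425.1 157.3   0. ]
bench_block top [263.  275.5] 0.58 [423.6 161.8   0. ]
   tri [423.  159.8  -2.3]
dish scene [173.9 280.8] 0.9 [ 644.3 -137.6   -0. ]
dish top [371.9 193.9] 0.59 [ 642.  -132.9    0. ]
   tri [ 642.1 -135.9   -3.4]
ring_clamp scene [370.5 238.3] 0.77 [636.5 400.    0. ]
ring_clamp top [175.8 194.5] 0.82 [639.7 394.9   0. ]
   tri [639.9 396.    4.1]
steamer top [266.8 190.8] 0.59 [650.  151.6   0. ]
dial scene [276.8 205.4] 0.74 
dial top [271.6 214.3] 0.85 
   tri [579.8 145.7 133.4]
knob_axis scene [274.3 189.9] 0.85 
knob_axis top [267.5 219.7] 0.78 
   tri [563.8 150.1 171.2]
knob_pointer scene [284.7 191. ] 0.63 
knob_pointer top [257.1 217. ] 0.56 
   tri [570.4 174.7 167.4]
[ 161.5 -551.9  205.5] [[ 1.   0.3  0. ]
 [ 0.3 -1.  -0. ]
 [-0.   0.  -1. ]] 0.9984233420148512
```

```bash
python3 - <<'E'
import cv2,numpy as np
a=cv2.imread("pics/scene0.png")[130:340,120:420];b=cv2.imread("pics/top0.png")[130:330,130:430]
cv2.imwrite("pics/a.png",cv2.resize(a,None,fx=2.6,fy=2.6));cv2.imwrite("pics/b.png",cv2.resize(b,None,fx=2.6,fy=2.6))
E
```

```text
(no output)
```

View pics/a.png

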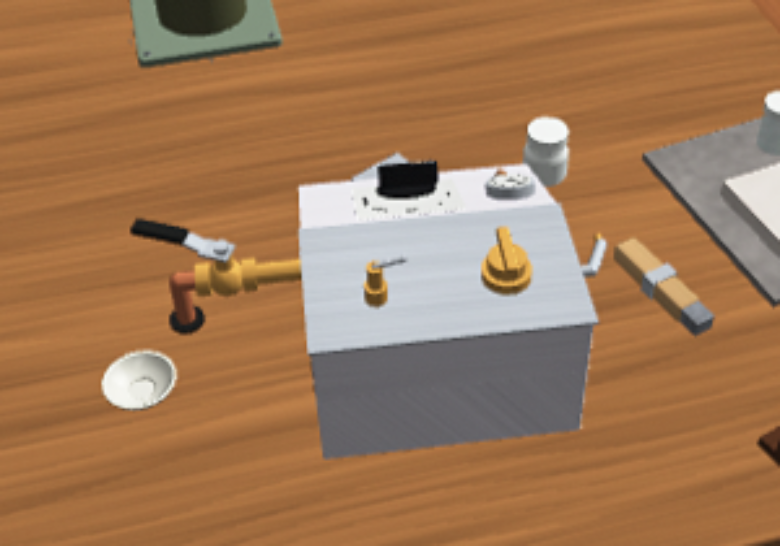

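View pics/b.png

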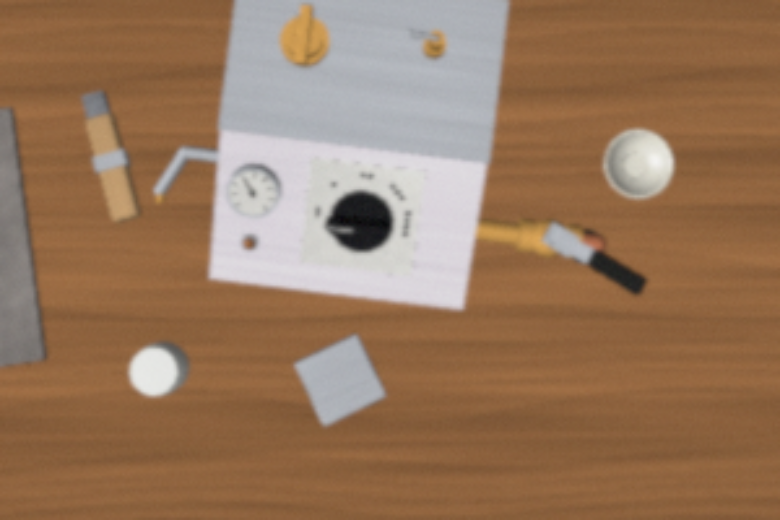

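The lever is partly open and points toward lower right (top crop about 640,285). The knob is at Off, pointing left with its white line at about 340,228 in the top crop. The steamer is yawed by about -7°, and the detections agree with the picture. Next I'll work out the first valve move.

```bash
python3 - <<'E'
from h import *
np.set_printoptions(precision=1,suppress=True)
s=env.snapshot("top")
c=lambda u,v:(130+u/2.6,130+v/2.6)
a,b=atz(s,c(210,278),100),atz(s,c(464,308),100)
e,f=atz(s,c(220,130),163),atz(s,c(487,163),163)
for p,q in((a,b),(e,f)): print(p,q,np.linalg.norm(p-q),np.degrees(np.arctan2(*(p-q)[:2])))
p,M,st=tool()
yaw=np.degrees(np.arctan2(M[1,0],M[0,0]));print("yaw",yaw)
H=np.array([563.,-42]);T=np.array([517.,-118.5])
d=(T-H)/np.linalg.norm(T-H);print(np.degrees(np.arctan2(d[1],d[0])))
g=np.r_[H+d*72,85]
print(g,"shift",M.T@(g-p),"turn",yaw-np.degrees(np.arctan2(-d[1],-d[0])))
E
```

```text
[525.4 288.8 100. ] [496.9  50.3 100. ] 240.29407343226117 6.825023727441508
[656.5 273.4 163. ] [627.3  35.2 163. ] 239.92960444069422 6.990806688354023
yaw 16.31595978190336
-121.01879568854739
[ 525.9 -103.7   85. ] shift [ 475.6 -327.7  120.4] turn -42.66524452954928
```

```bash
python3 -m pendant '[[[0,45,-30,0,-5],[0,95,-65,0,-10],[0,143,-98,0,-15],[0,190,-131,0,-20],[0,238,-164,0,-25],[0,285,-197,0,-30],[0,333,-229,0,-35],[0,380,-262,0,-39],[0,428,-295,0,-43],[0,476,-328,20,-43],[0,476,-328,40,-43],[0,476,-328,40,-43]]]' 20
python3 - <<'E'
from h import *
np.set_printoptions(precision=1,suppress=True)
S={n:env.snapshot(n) for n in("wrist","scene")}
p,M,st=tool();print(p,M,st["contact_force"])
for k,z in dict(valve_hinge=92,valve_tip=104).items():
  for n,s in S.items():
    for r in env.spot_point(k,s)[:1]: print(k,n,r["p"],atz(s,r["at"],z))
cv2.imwrite("pics/w1.png",S["wrist"]["color"])
E
```

```text
t: 2.65
eef_pos: [524.9, -102.0, 163.6]
orientation: [-0.002, 0.869, 0.496, -0.001]
contact_force: [-0.9, 0.3, -0.6]
grip_width: 0.503
grip_force: 0.0
[ 526.2 -103.7  165.8] [[ 0.5  0.9  0. ]
 [ 0.9 -0.5 -0. ]
 [-0.   0.  -1. ]] [-0.8  0.5 -0.3]
valve_hinge wrist 0.74 [568.8 -34.4  92. ]
valve_hinge scene 0.68 [568.9 -33.5  92. ]
valve_tip wrist 0.85 [ 516.4 -118.2  104. ]
valve_tip scene 0.73 [ 513.2 -119.2  104. ]
```

View pics/w1.png

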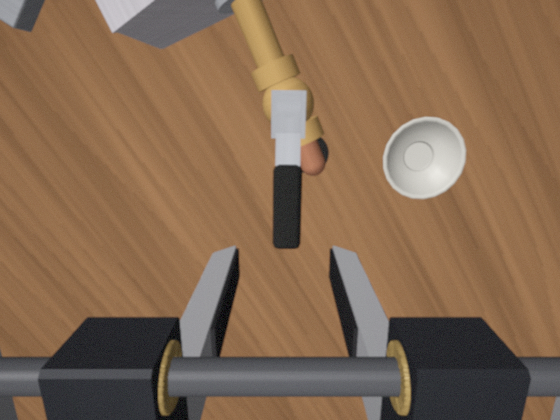

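The wrist view shows the fingers in line with the black grip at about (287,205), one on each side. The lever length now checks at 95 mm, with the hinge at about (566,-37). I'll go down and grip.

```bash
python3 -m pendant '[[[0,0,0,30,0],[0,0,0,60,0],[0,0,0,80,0],[0,0,0,80,0],[-1,0,0,80,0],[-1,0,0,80,0],[-1,0,0,80,0],[-1,0,0,80,0]]]' 25
```

```text
t: 3.95
eef_pos: [526.2, -103.2, 86.3]
orientation: [-0.0, 0.869, 0.495, 0.0]
contact_force: [-3.6, 0.7, 5.2]
grip_width: 0.204
grip_force: 25.0
```

```bash
python3 -m pendant '[[[-1,0.8,-10.8,0,8],[-1,3,-21.4,0,16],[-1,6.7,-31.6,0,24],[-1,11.8,-41.2,0,32],[-1,18.2,-50,0,40],[-1,25.7,-57.7,0,48],[-1,34.2,-64.4,0,56],[-1,41.2,-68.6,0,62],[-1,41.2,-68.6,0,62]]]'
```

```text
t: 5.08
eef_pos: [488.1, -32.0, 86.3]
orientation: [-0.0, 1.0, -0.023, -0.0]
contact_force: [-3.1, 2.1, 6.7]
grip_width: 0.198
grip_force: 25.0
```

```bash
python3 -m pendant '[[[-1,0,-3,0,2],[-1,0,-5,0,3.5],[-1,0.5,-7,0,5],[-1,0.5,-8,0,6],[-1,0.5,-8,0,6]]]'
python3 - <<'E'
from h import *
s=env.snapshot("scene");t=env.snapshot("top")
P=[]
for k,z in dict(valve_hinge=92,valve_tip=104).items():
  for n in(s,t):
    for r in env.spot_point(k,n)[:1]: print(k,r["p"],atz(n,r["at"],z))
E
```

```text
t: 5.7
eef_pos: [488.8, -25.9, 86.3]
orientation: [0.001, 0.997, -0.075, -0.0]
contact_force: [-3.5, -2.1, 5.2]
grip_width: 0.201
grip_force: 25.3
valve_hinge 0.52 [538.29940059 170.78712547  92.        ]
valve_hinge 0.7 [566.99656891 -32.44042096  92.        ]
valve_tip 0.79 [467.49250856 -32.49851358 104.        ]
```

```bash
python3 -m pendant '[[[-1,0,-3,0,2],[-1,0,-5,0,3],[-1,0,-5,0,3],[-1,0,-5,0,3]]]'
```

```text
t: 6.5
eef_pos: [489.3, -25.9, 86.2]
orientation: [0.006, 0.995, -0.1, -0.0]
contact_force: [-5.5, -15.5, 3.4]
grip_width: 0.205
grip_force: 25.7
```

The force rose to 15 N with no more motion, so the lever is on its stop. I'll let go, rise, and check.

```bash
python3 -m pendant '[[[0,0,3,0,3],[0,0,3,0,3],[0,0,3,0,3],[0,0,3,-40,3],[0,0,3,-90,3],[0,0,3,-140,3],[0,0,3,-175,3],[0,0,3,-175,3]]]'
python3 - <<'E'
from h import *
np.set_printoptions(precision=1,suppress=True)
s=env.snapshot("scene");t=env.snapshot("top");w=env.snapshot("wrist")
for k,z in dict(valve_hinge=92,valve_tip=104).items():
  for n in(s,t,w):
    for r in env.spot_point(k,n)[:1]: print(k,r["p"],np.array(r["at"]),atz(n,r["at"],z))
for k in("dial","knob_axis","knob_pointer"):
  for n in(s,t):
    for r in env.spot_point(k,n)[:1]: print(k,r["p"],np.array(r["at"]))
yw=-np.radians(6.9);X=np.array([np.cos(yw),np.sin(yw),0]);Y=np.array([-np.sin(yw),np.cos(yw),0])
o=np.array([650,152.8,0]);zd=np.array([0,0,1])*np.cos(.4363)-X*np.sin(.4363)
for k in((579.8,145.7,133.4),(563.8,150.1,171.2),(566,-37,92)):
  d=np.array(k)-o;print(d@X,d@Y,100+(d@X+140)*.4663)
a=cv2.resize(t["color"][150:330,180:420],None,fx=3,fy=3);cv2.imwrite("pics/t2.png",a)
E
```

```text
t: 7.5
eef_pos: [491.5, -23.0, 264.0]
orientation: [0.0, 0.992, -0.127, 0.004]
contact_force: [0.3, 0.1, -0.3]
grip_width: 0.499
grip_force: 0.0
valve_hinge 0.57 [206.4 227.6] [570.4 -33.4  92. ]
valve_hinge 0.53 [343.9 223. ] [559.5 -39.1  92. ]
valve_hinge 0.86 [274.7 101.1] [566.8 -35.3  92. ]
valve_tip 0.63 [202.5 198. ] [466.4 -28.8 104. ]
valve_tip 0.94 [290.4 204.9] [473.2 -25.6 104. ]
dial 0.67 [278.  204.9]
dial 0.64 [274.5 213.4]
knob_axis 0.6 [274.6 189.3]
knob_axis 0.56 [268.8 221. ]
knob_pointer 0.59 [286.9 191.4]
knob_pointer 0.74 [257.5 218.9]
-68.83859384772113 -15.482183213891318 133.18256368880765
-85.2513134094647 -13.036240330756105 125.5293125571666
-60.5896447112574 -198.51683796031912 137.02904867114069
```

View pics/t2.png

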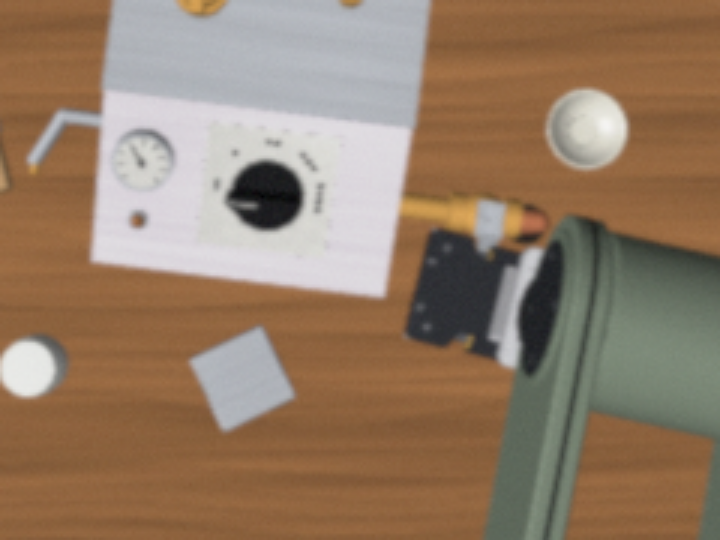

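The lever now reads 174.1° against the 173.1° ideal, so the valve is shut; the knob is still at Off. In the crop the knob is at about (267,195). I'll move above it and look with the wrist camera.

```bash
python3 -m pendant '[[[0,3,-20,0,-10],[0,6,-40,0,-20],[0,9,-60,0,-30],[0,12,-80,0,-40],[0,15,-100,0,-50],[0,18,-120,0,-60],[0,21,-140,0,-70],[0,24,-160,0,-80],[0,27,-185,0,-90],[0,27,-185,0,-98],[0,27,-185,0,-98],[0,27,-185,0,-98]]]'
python3 - <<'E'
from h import *
np.set_printoptions(precision=1,suppress=True)
s=env.snapshot("scene");w=env.snapshot("wrist")
p,M,st=tool();print(p,np.degrees(np.arctan2(M[1,0],M[0,0])),st["qpos"])
yw=-np.radians(6.9);X=np.array([np.cos(yw),np.sin(yw),0]);Y=np.array([-np.sin(yw),np.cos(yw),0])
o=np.array([650,152.8,0]);zd=np.array([0,0,1])*np.cos(.4363)-X*np.sin(.4363)
D=o+X*-69.5+Y*-14+np.array([0,0,132.9])
pr=dict(dial=D,knob_axis=D+35*zd,knob_pointer=D+35*zd+32*Y)
for k,v in pr.items():
  rs=[]
  for n in(s,w):
    for r in env.spot_point(k,n)[:1]: print(k,r["p"],np.array(r["at"]),"pred",proj(n,v),"at z",atz(n,r["at"],v[2]),v);rs.append(ray(n,r["at"]))
  if len(rs)==2: print(tri(rs))
cv2.imwrite("pics/w3.png",w["color"])
E
```

```text
t: 9.75
eef_pos: [562.3, 149.0, 260.5]
orientation: [0.0, 0.748, 0.664, -0.0]
contact_force: [0.3, -0.3, 0.7]
grip_width: 0.499
grip_force: 0.0
[562.2 148.9 260.5] 83.22139469531388 [ 0.1  0.2  1.5 -0.   1.5  0.2]
dial 0.79 [279.  204.9] pred [275.4 205.4] at z [580.  156.4 132.9] [579.3 147.3 132.9]
dial 0.82 [306.8 195.6] pred [305.3 197.9] at z [580.8 149.1 132.9] [579.3 147.3 132.9]
[581.9 153.  136.5]
knob_axis 0.62 [274.7 191.3] pred [274.4 192.2] at z [561.6 150.5 164.6] [564.6 149.  164.6]
knob_axis 0.89 [288.6 205.2] pred [288.4 208.6] at z [565.1 151.7 164.6] [564.6 149.  164.6]
[564.6 151.  166.5]
knob_pointer 0.53 [285.9 191.2] pred [287.  190.9] at z [568.8 177.9 164.6] [568.5 180.8 164.6]
knob_pointer 0.96 [292.3 166.2] pred [288.6 167.3] at z [571.3 181.3 164.6] [568.5 180.8 164.6]
[570.6 179.5 165.2]
```

View pics/w3.png

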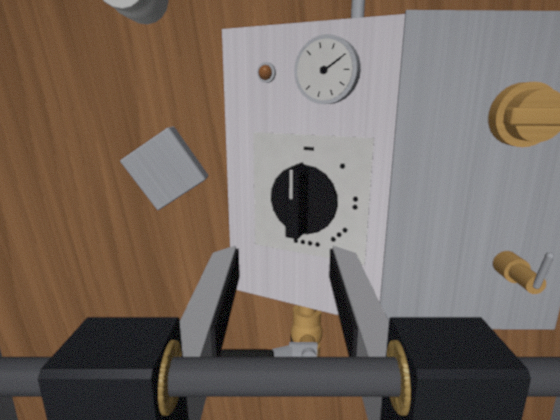

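The wrist view shows the knob at about (303,200) with its pointer up, on the Off bar. The fingers are aligned with the bar, and my geometric prediction agrees to about 2 mm. I'll lower the fingers astride the bar, shifted 8 mm downhill from the dial's centre.

```bash
python3 -m pendant '[[[-0.36,2.5,9.5,0,0],[-0.36,2.5,9.5,30,0],[-0.36,2.5,9.5,60,0],[-0.36,2.5,9.5,75,0],[-0.36,2.5,9.5,85,0],[-0.36,2.5,9.5,92,0],[-0.36,2.5,9.5,98,0],[-0.36,2.5,9.5,98,0]]]' 20
python3 - <<'E'
from h import *
w=env.snapshot("wrist");cv2.imwrite("pics/w4.png",w["color"])
E
```

```text
t: 11.15
eef_pos: [572.0, 150.6, 162.5]
orientation: [0.0, 0.747, 0.665, 0.0]
contact_force: [0.3, -0.6, 0.4]
grip_width: 0.32
grip_force: 0.0
```

View pics/w4.png

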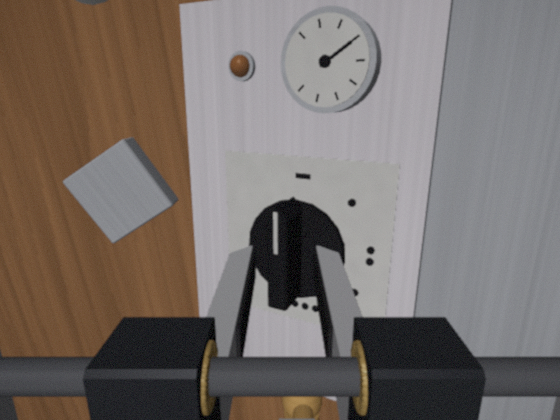

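The fingers are astride the bar, with its top at about (283,250). There is no contact yet. I'll press down in small steps.

```bash
for z in 1; do python3 -m pendant '[[[-0.36,0,0,3,0],[-0.36,0,0,5,0],[-0.36,0,0,7,0],[-0.36,0,0,7,0]]]'; done
```

```text
t: 11.7
eef_pos: [571.8, 150.6, 155.2]
orientation: [-0.0, 0.747, 0.665, -0.0]
contact_force: [-0.3, -0.1, -0.4]
grip_width: 0.316
grip_force: 0.0
```

```bash
python3 -m pendant '[[[-0.36,0,0,2,0],[-0.36,0,0,4,0],[-0.36,0,0,4,0]]]'
```

```text
t: 12.08
eef_pos: [572.2, 150.6, 151.8]
orientation: [0.0, 0.747, 0.665, 0.0]
contact_force: [-0.5, -0.6, 1.4]
grip_width: 0.319
grip_force: 0.8
```

```bash
python3 -m pendant '[[[-0.36,0,0,1.5,0],[-0.36,0,0,3,0],[-0.36,0,0,3,0]]]'
```

```text
t: 12.45
eef_pos: [573.0, 150.5, 149.8]
orientation: [0.001, 0.747, 0.665, 0.001]
contact_force: [-0.7, -0.2, 5.8]
grip_width: 0.318
grip_force: 2.9
```

```bash
python3 -m pendant '[[[-0.36,0,0,1.5,0],[-0.36,0,0,2.5,0],[-0.36,0,0,2.5,0]]]'
```

```text
t: 12.82
eef_pos: [573.8, 150.4, 148.1]
orientation: [0.002, 0.747, 0.665, 0.002]
contact_force: [-1.5, -0.3, 7.5]
grip_width: 0.316
grip_force: 3.6
```

```bash
python3 -m pendant '[[[-0.36,0,0,2,0],[-0.36,0,0,3.5,0],[-0.36,0,0,3.5,0]]]'
```

```text
t: 13.2
eef_pos: [574.8, 150.4, 145.9]
orientation: [0.002, 0.747, 0.665, 0.003]
contact_force: [-1.1, -0.6, 10.4]
grip_width: 0.319
grip_force: 5.1
```

```bash
python3 -m pendant '[[[-0.36,0,0,1.5,0],[-0.36,0,0,2.5,0],[-0.36,0,0,2.5,0]]]'
```

```text
t: 13.58
eef_pos: [575.0, 150.4, 145.6]
orientation: [0.003, 0.747, 0.665, 0.003]
contact_force: [-4.8, -1.7, 19.2]
grip_width: 0.321
grip_force: 9.9
```

The force jumped to 19 N with almost no travel, so the knob is fully in. I'll grip it.

```bash
python3 -m pendant '[[[-0.6,0,0,0,0],[-1,0,0,0.5,0],[-1,0,0,1,0],[-1,0,0,1,0]]]' 20
```

```text
t: 14.08
eef_pos: [574.9, 150.7, 143.4]
orientation: [0.002, 0.747, 0.665, 0.003]
contact_force: [-2.5, -0.7, 14.5]
grip_width: 0.195
grip_force: 20.6
```

```bash
python3 -m pendant '[[[-1,0,0,0.5,6],[-1,0,0,0.5,12],[-1,0,0,0.5,18],[-1,0,0,0.5,24],[-1,0,0,0.5,24]]]'
```

```text
t: 14.7
eef_pos: [575.4, 150.9, 143.7]
orientation: [0.002, 0.869, 0.495, 0.004]
contact_force: [-2.8, -0.7, 17.4]
grip_width: 0.181
grip_force: 22.9
```

```bash
python3 -m pendant '[[[-1,0,0,0,6],[-1,0,0,0,12],[-1,0,0,0,18],[-1,0,0,0,22],[-1,0,0,0,22]]]'
python3 - <<'E'
from h import *
w=env.snapshot("wrist");cv2.imwrite("pics/w5.png",w["color"]);print(env.state()["moment"])
E
```

```text
t: 15.32
eef_pos: [575.8, 150.7, 143.7]
orientation: [0.001, 0.947, 0.32, 0.005]
contact_force: [-2.6, -1.2, 15.9]
grip_width: 0.17
grip_force: 24.1
[-0.25868578 -0.01083371 -0.01254223]
```

View pics/w5.png

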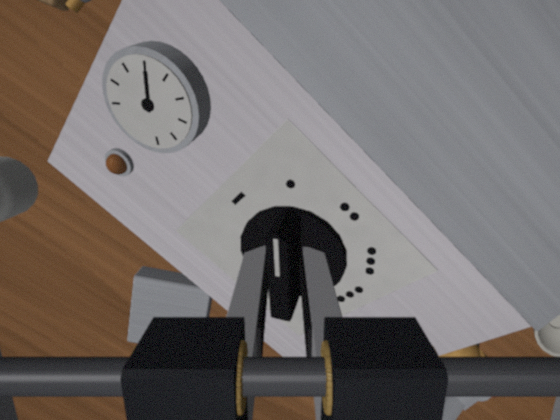

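The pointer stands at the single dot, at about (290,185) ahead of the bar. I'll let go, rise, and turn the tool back by a half turn so the last joint has room, then regrip without pushing.

```bash
python3 -m pendant '[[[-1,0,0,-4,0],[-1,0,0,-8,0],[-0.3,0,0,-8,0],[-0.3,0,0,-8,0],[-0.3,0,0,-8,0],[-0.3,0,0,-40,0],[-0.3,0,0,-70,-8],[-0.3,0,0,-70,-18],[-0.3,0,0,-70,-28],[-0.3,0,0,-70,-38],[-0.3,0,0,-70,-48],[-0.3,0,0,-70,-58]]]'
```

```text
t: 16.88
eef_pos: [571.6, 150.3, 207.4]
orientation: [-0.0, 0.671, 0.741, -0.001]
contact_force: [0.1, -0.4, 0.1]
grip_width: 0.35
grip_force: 0.0
```

```bash
python3 -m pendant '[[[-0.3,0,0,0,-10],[-0.3,0,0,0,-20],[-0.3,0,0,0,-30],[-0.3,0,0,0,-40],[-0.3,0,0,0,-50],[-0.3,0,0,0,-60],[-0.3,0,0,0,-70],[-0.3,0,0,0,-80],[-0.3,0,0,0,-90],[-0.3,0,0,0,-100],[-0.3,0,0,0,-110],[-0.3,0,0,0,-120]]]'
python3 - <<'E'
from h import *
np.set_printoptions(precision=1,suppress=True)
s=env.snapshot("scene");w=env.snapshot("wrist")
p,M,st=tool();print(p,np.degrees(np.arctan2(M[1,0],M[0,0])),st["qpos"],st["contact_force"])
for k in("dial","knob_axis","knob_pointer"):
  rs=[]
  for n in(s,w):
    for r in env.spot_point(k,n)[:1]: print(k,r["p"],np.array(r["at"]));rs.append(ray(n,r["at"]))
  if len(rs)==2: print(tri(rs))
cv2.imwrite("pics/w6.png",w["color"])
E
```

```text
t: 18.38
eef_pos: [571.6, 150.3, 207.4]
orientation: [-0.001, -0.306, 0.952, -0.0]
contact_force: [-0.3, 0.3, -0.6]
grip_width: 0.352
grip_force: 0.0
[571.6 150.3 207.5] -144.70442856978926 [ 0.1  0.2  1.5 -0.   1.4 -2.1] [-0.3  0.8 -0.6]
dial 0.61 [279.6 205.7]
dial 0.76 [276.3 228.5]
[581.  154.1 130.1]
knob_axis 0.77 [286.7 228.5]
knob_pointer 0.58 [284.6 195.4]
knob_pointer 0.98 [290.1 282.3]
[592.1 169.3 172.4]
```

View pics/w6.png

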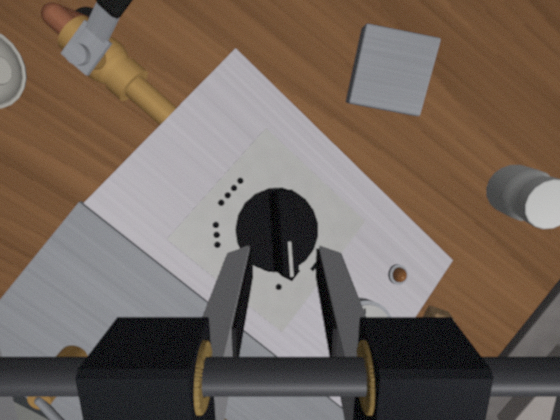

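The lever at top left lies across the pipe and the knob points to the single dot at about (278,287). I'll go down short of the skirt and grip the bar.

```bash
python3 -m pendant '[[[-0.3,0,0,20,-5],[-0.3,0,0,40,-5],[-0.3,0,0,52,-5],[-0.3,0,0,52,-5],[-1,0,0,52,-5],[-1,0,0,52,-5],[-1,0,0,52,-5]]]' 25
```

```text
t: 19.65
eef_pos: [571.9, 151.6, 157.4]
orientation: [0.0, -0.345, 0.939, 0.001]
contact_force: [-2.3, 2.7, 3.8]
grip_width: 0.141
grip_force: 23.6
```

```bash
python3 -m pendant '[[[-1,0,0,0,8],[-1,0,0,0,16],[-1,0,0,0,24],[-1,0,0,0,32],[-1,0,0,0,40],[-1,0,0,0,48],[-1,0,0,0,48]]]'
```

```text
t: 20.52
eef_pos: [571.9, 150.4, 157.4]
orientation: [0.0, 0.066, 0.998, -0.0]
contact_force: [-3.5, -0.7, 3.0]
grip_width: 0.126
grip_force: 25.0
```

```bash
python3 -m pendant '[[[-1,0,0,0,8],[-1,0,0,0,16],[-1,0,0,0,24],[-1,0,0,0,32],[-1,0,0,0,40],[-1,0,0,0,47],[-1,0,0,0,47]]]'
python3 - <<'E'
from h import *
w=env.snapshot("wrist");cv2.imwrite("pics/w7.png",w["color"])
E
```

```text
t: 21.4
eef_pos: [571.6, 149.5, 156.6]
orientation: [-0.0, 0.458, 0.889, -0.001]
contact_force: [-4.1, -2.8, 4.5]
grip_width: 0.141
grip_force: 25.9
```

View pics/w7.png

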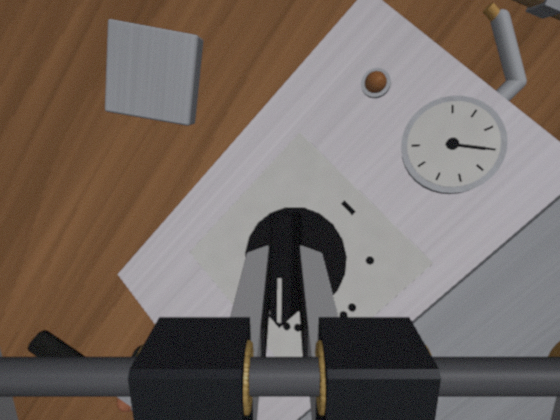

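The pointer end, at about (283,305), faces the three dots at about (290,327). I'll release, rise and verify.

```bash
python3 -m pendant '[[[-0.3,0,0,0,0],[-0.3,0,0,0,0],[-0.3,0,0,0,0],[-0.3,0,0,-20,0],[-0.3,0,0,-60,0],[-0.3,0,0,-100,0],[-0.3,0,0,-130,0],[-0.3,0,0,-130,0]]]'
python3 - <<'E'
from h import *
np.set_printoptions(precision=1,suppress=True)
w=env.snapshot("wrist");cv2.imwrite("pics/w8.png",w["color"])
D=np.array([580,149.5,133]);yw=-np.radians(6.9);X=np.array([np.cos(yw),np.sin(yw),0]);Y=np.array([-np.sin(yw),np.cos(yw),0])
c,sn=np.cos(.4363),np.sin(.4363);xd=X*c+np.array([0,0,sn]);zd=-X*sn+np.array([0,0,c])
for k in("knob_axis","knob_pointer"):
  for r in env.spot_point(k,w)[:1]:
    o,d=ray(w,r["at"]);v=o+d*((D+35*zd-o)@zd)/(d@zd)-D
    print(k,r["p"],np.array(r["at"]),v@xd,v@Y)
    if k=="knob_axis":a=v
    else: print("theta",np.arctan2((v-a)@xd,(v-a)@Y),np.arctan2(v@xd,v@Y))
for k,z in dict(valve_hinge=92,valve_tip=104).items():
  for r in env.spot_point(k,w)[:1]: print(k,r["p"],atz(w,r["at"],z))
E
```

```text
t: 22.45
eef_pos: [574.0, 151.0, 289.7]
orientation: [0.003, 0.459, 0.888, 0.002]
contact_force: [-0.2, 0.1, -0.3]
grip_width: 0.352
grip_force: 0.0
knob_axis 0.7 [277.3 195.7] 1.9538696026563918 -0.5321879188151049
knob_pointer 0.64 [275.2 234.1] 23.40789800429855 -24.626425002229052
theta 2.414094777082385 2.3815568901895543
valve_hinge 0.63 [563.  -36.4  92. ]
valve_tip 0.66 [472.8 -20.6 104. ]
```

View pics/w8.png

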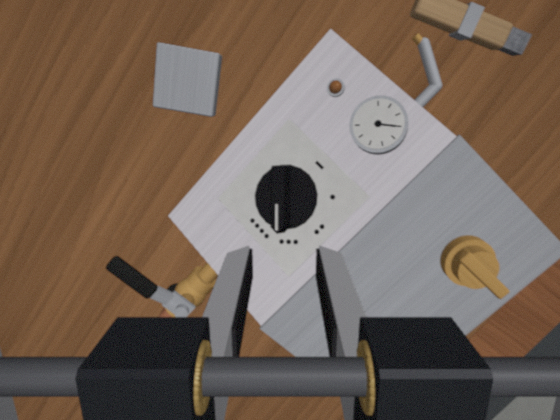

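The pointer at about (277,233) measures about 2.39 rad, at the three-dot mark (288,241). The lever at (150,285) lies square across the pipe, and the robot touches nothing.

```bash
python3 -c "
from station import env
print(env.sign_off())"
```

```text
the job is handed in; nothing more can be done
None
```

I handed the job in at about 22 s, with no verdict returned: the valve is shut on its stop, the heat knob measures about 2.39 rad at the three-dot mark and is released, and the arm is clear of everything.

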